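Rock the stuck tube block out of its dock

ROBOT

A 7-joint arm with a two-finger parallel gripper is mounted at the origin on a cart in front of the work surface, level with it; the furniture and walls round the work are solid. World frame = base frame: x ahead of the robot, y to its left, z up, the work surface at z = 0. Lengths are in m, angles in degrees, forces in N, time in s.
With the tool pointing down it reaches from about 0.425 to 0.875 m from the base axis. Payload 4.7 kg.
Tool frame: the origin (TCP) lies at the very end of the fingers, on their centre line; the grasp point (between the pads) lies 19 mm behind it; z points along the fingers, y is the line along which they close (so a half turn about z gives the same grasp; the last joint's range is limited). The gripper opens to 87 mm and grips with 3 to 60 N. Pads are 19 mm wide; open, the fingers measure 117 mm over their backs; the gripper's body (75 mm by 190 mm) begins 51 mm behind the grasp point.
Start: joints at [-69.208, 18.392, -4.016, 83.108, 1.295, 78.541, -3.26], TCP at [0.222, 0.611, 0.223] pointing down, gripper open.
Joint ranges: [-163.93, 163.93], [-17.29, 119.83], [-79.2, 71.16], [3.27, 140.29], [-89.18, 269.18], [5.43, 117.66], [-154.24, 154.24]. Speed limits (degrees/s): [147.25, 147.25, 180, 180, 180, 180, 180].

INTERFACE

Orientations are given as [roll, pitch, yaw] about the fixed x, y, z axes, in that order (R = Rz(yaw) Ry(pitch) Rx(roll)).
In Python, from workcell import env gives the robot as it stands.
- The arm moves only by the tool jog_arm, never from a script. Its argument "steps" is a list of rows, each an object of numbers: "x", "y", "z": the shift along the tool's x, y, z in units of 1000 mm (1.0 is 1000 mm); "rx", "ry", "rz": the turn, a rotation vector about the tool's x, y, z in units of 30 degrees (1.0 is 30 degrees); "jaw": the closure, from 0 (fully open) to 1 (shut). A call has 1 to 12 rows; each row is the pose to reach, as a shift and turn from the pose commanded when the call began, along the tool's axes at that moment; what a row does not reach only later rows make up. A row lasts 1/10 s, in which the tool goes at most 50 mm and 8.59 degrees, less where a joint would pass 70% of its speed; a pose out of reach is approached as far as the arm can. A call with a number of a shift or a turn outside -1 to 1 is refused whole. A call with a gripper value outside its range is refused whole. The fingers move at their own pace and stop on an object; the grip force is fixed at half the most. Time passes only in rows, so rows that repeat a pose let the fingers close. It gives the time, the measured TCP pose, the force, the opening and the grip force at its end, in the units of the state.
- env.sense(): the state, without advancing time (a new reading comes with each control period).
- env.capture(name): name is "scene" or "top" or "wrist"; returns a dict with "color" (420x560x3 uint8, blue, green, red), "range_z" (420x560 float32, m along the optical axis (not along the pixel's ray), 0 where there is no reading), "vfov" (degrees; the focal length in pixels is half the picture's height over the tangent of half this angle, whatever the lens; pixels are square), "cx", "cy" (the principal point, pixels), "view" (4x4, takes a point from world to camera coordinates). Camera axes: x right, y down, z forward; pixel columns grow to the right and rows downward; lengths in m; the calibration is good to about 2 mm. A picture is of the moment at which its call begins.
- env.close_job(): hands the job in; it is judged then, once.
The state is a dict: "clock": time; "joint_pos": joint angles; "joint_vel": joint speeds; "tau": joint torques, N m; "ee_pos": TCP position; "tool_rot": TCP orientation; "contact_force": force on the tool from outside, world axes, zero at the start; "ft_torque": the same for the moment, N m; "opening": finger opening in m; "gripper_force": force on a finger pad.
Only numpy, scipy, OpenCV 4.12 (cv2) and the standard library are available. Lean on these libraries where they do the work, as an engineer would, in place of code of your own. Each camera call takes 0.05 s, during which the arm holds its last target. There are 200 camera calls.

TASK

The aluminium tube block is stuck between the two stiff jaws of its grey dock and will not come straight up: grip it by the web on its top and rock it over toward one jaw and then toward the other, so that the block itself pushes both jaws back (do not push the dock or jaws with the gripper). Then lift it straight up until its underside is just clear, some 2 to 5 cm above the top of the dock, and finish still holding it there in the gripper, upright and at rest. Leave the other things where they are.

Things in the scene. Friction and masses are not known exactly. Their poses are not given: they have to be found in the camera images.
- dock: Grey dock fixed to the worktop: base plate 96 mm (x) by 156 mm (y), 8 mm thick, with a black-topped jaw carrier at either end in y (36 to 68 mm from the centre; tops 62 mm above the worktop, screw heads 63 mm: the dock's highest point). Origin: centre of its underside, on the worktop. Its y axis is the line along which the two jaws face each other; z up.
- dock_floor (a point): Centre of the dock's inner floor, 8 mm above the worktop, where the block's underside stands at the start. Axes as the dock's. Here the block's foot sits in a slot 22 mm wide (y) and 8 mm deep; two end guides (34 mm high, inner faces 31 mm from the centre in x) let the block lean only along y.
- block_center (a point): Centre of the loose plain aluminium tube block, 53 mm above its underside; 0.25 to 0.5 kg, 106 mm high. Axes along the dock's at the start. From below: foot 52x20 mm (x by y), 15 mm high; lower part 60x43 mm from 14 to 35 mm; upper part 60x36 mm to 66 mm, four open tube holes in its top; in the middle of the top an upright grip web 24 mm (x) by 18 mm (y), 66 to 106 mm.
- block_web (a point): The point to grip: middle of the block's web, 90 mm above the block's underside (98 mm above the worktop at the start). Pinch the 18 mm thickness, along the block's y. Axes as the block's.
- block: The same block; origin: centre of its underside. Its 3.5 mm ledges (35 mm up) lie under the jaws, so it can rise only 6 mm until both jaws are out. Lean it along y about its foot (the gripper tilts with it, the web swings sideways): 7 degrees pushes that side's jaw out far enough, 10 to 14 is ample; past 14 the jaw nears its stop. Raised 2 to 3 mm it rocks freely.
- jaw_left (a joint): How far (m) the jaw on the dock's +y side is pushed outward: 0 fully in (starts within 0.6 mm of that), 0.012 its stop. A flat steel slide 28 mm wide, 49 to 57 mm above the worktop, its dark rubber tip 18.6 mm from the dock's centre when fully in. No spring: it moves at about 8 N and stays where it is pushed. Out by 3.5 mm it lets the block's ledge pass.
- jaw_right (a joint): The same for the jaw on the dock's -y side; grows as it is pushed outward (-y).
- timer: Bystander: small white lab timer, 67x63x19 mm, lying beside the dock's -y end. Origin: centre of its underside.
- forceps: Bystander: thin steel forceps, 126 mm long, 7 mm high, lying on the robot's side of the dock. Origin: centre of the underside.
- gel_comb: Bystander: clear gel comb 40x100x12 mm, lying flat behind the dock. Origin: centre of the underside.
- pipette: Bystander: pipette 53x267x31 mm, lying to the left near the front edge. Origin: centre of the underside.
Not all that is in view belongs to the job. Leave any purple or turquoise look-alike of the block alone.

How it is judged:
By the outcome, as a careful person would: the job done as asked, in the order asked, and still so for the second after the job is handed in, while the arm keeps its last pose, push and grip.
It also fails if it takes over 43 s, if anything falls off the work surface, if the arm or the gripper's body presses on something with over 40 N, if the wrist force passes 120 N, or if a joint passes its speed limit or range.

## Working session

There is one attempt and no reset: what is moved stays moved. The work goes in short steps, Python scripts to look and compute and a tool call to move; the robot and the scene stay as the last step left them, time stands still between calls to the robot, and variables do not carry over. Pictures are saved under pics/ and viewed, at most 10 in all, crops included, and the job is handed in when it is done.

Besides the shell and the picture viewer there is one more tool, called after "Request:" in YAML: its name, and indented under it one key for each argument. jog_arm: Moves the arm, as the interface text tells. Shifts and turns lie within -1 to 1; 1 stands for 1000 mm of shift or 30 degrees of turn. Its arguments: {"type":"object","properties":{"steps":{"type":"array"}},"required":["steps"]}

```bash
mkdir -p pics; ls; python3 - <<'E'
from workcell import env
import cv2,numpy as np
for n in("scene","top"):
    c=env.capture(n);cv2.imwrite(f"pics/{n}0.png",c["color"]);np.savez(f"{n}0.npz",**{k:np.array(v) for k,v in c.items()})
    print(n,c["vfov"],c["cx"],c["cy"],np.round(c["view"],3).tolist())
s=env.sense();print(s)
E
```

```text
pics
scene 47.47758723669637 274.3867591955848 205.69600284675917 [[0.707, -0.707, 0.006, -0.382], [-0.551, -0.557, -0.621, 0.356], [0.443, 0.436, -0.784, 0.821], [0.0, 0.0, 0.0, 1.0]]
top 43.02957130381501 280.9702402665665 213.17105380445736 [[0.011, -1.0, 0.012, -0.016], [-0.995, -0.012, -0.104, 0.548], [0.104, -0.011, -0.995, 1.397], [0.0, 0.0, 0.0, 1.0]]
{'clock': 0.1, 'joint_pos': array([-69.20754832,  18.43569482,  -4.01615699,  83.16851835,
         1.29526467,  78.54199796,  -3.25962697]), 'joint_vel': array([-0.01099953, -0.14833016,  0.04268563, -0.12405443, -0.07548269,
       -0.00035419,  0.04270819]), 'tau': array([ 6.60577734e-05, -4.92573631e+01, -4.05766061e-01, -3.13396096e+01,
       -6.41844794e-02,  3.94738815e-02,  8.84460837e-05]), 'ee_pos': array([0.22201724, 0.61036697, 0.22155567]), 'tool_rot': array([-1.79899041e+02,  5.60608359e-03,  1.60018181e+02]), 'contact_force': array([-0.37959326, -0.63503878,  0.56635667]), 'ft_torque': array([ 0.03560097, -0.01149919,  0.00650109]), 'gripper_force': 0.0, 'opening': 0.08714655036899159}
```

View pics/scene0.png

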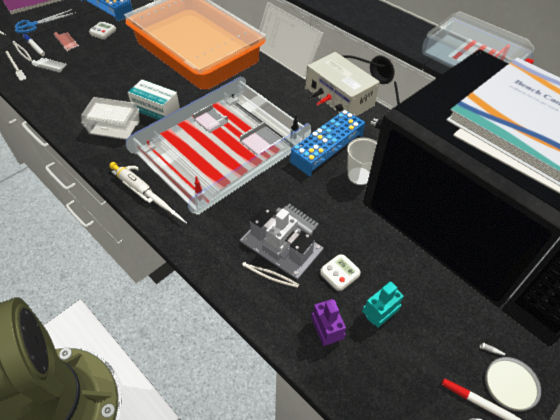

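View pics/top0.png

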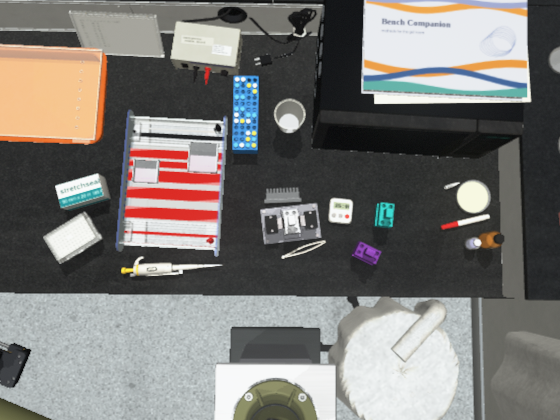

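The scene and top pictures show three candidates. The grey block is in the dock at top (292,222) / scene (290,235), the turquoise look-alike is at top (385,214), and the purple one is at top (366,254). By the description I choose the grey one in the dock. Next I check it in one crop and get a first estimate.

```bash
cat > h.py <<'E'
import numpy as np,cv2
def K(c): return 210/np.tan(np.radians(float(c["vfov"]))/2)
def ray(c,u,v,z):
    f=K(c);V=np.array(c["view"]);R,t=V[:3,:3],V[:3,3]
    o=-R.T@t; d=R.T@np.array([(u-float(c["cx"]))/f,(v-float(c["cy"]))/f,1.])
    return o+d*(z-o[2])/d[2]
def cloud(c):
    f=K(c);V=np.array(c["view"]);Z=np.array(c["range_z"],float);v,u=np.mgrid[:420,:560]
    P=np.stack([(u-float(c["cx"]))/f*Z,(v-float(c["cy"]))/f*Z,Z],-1)
    return (P-V[:3,3])@V[:3,:3]
def proj(c,p):
    V=np.array(c["view"]);q=V[:3,:3]@np.array(p)+V[:3,3];return q[:2]/q[2]*K(c)+[float(c["cx"]),float(c["cy"])]
E
python3 - <<'E'
from h import *
t=np.load("top0.npz");s=np.load("scene0.npz")
a=cv2.resize(t["color"][195:255,250:330],(800,600),interpolation=3)[:, :]
b=cv2.resize(s["color"][195:285,230:350],(800,600),interpolation=3)
cv2.imwrite("pics/crop1.png",cv2.resize(np.hstack([a,b]),(800,300),interpolation=cv2.INTER_AREA))
print(ray(t,292,220,.1))
for n,c in(("top",t),("scene",s)):
    P=cloud(c);near=(abs(P[...,0]-ray(t,292,222,.1)[0])<.09)&(abs(P[...,1]-ray(t,292,222,.1)[1])<.1)
    for lo,hi in((.105,.125),(.05,.066),(.066,.08)):
        m=near&(P[...,2]>lo)&(P[...,2]<hi);q=P[m]
        if len(q)>3: print(n,lo,len(q),q.mean(0).round(4),cv2.minAreaRect(q[:,:2].astype(np.float32)))
E
```

```text
[ 0.523746   -0.03718438  0.1       ]
top 0.105 67 [ 0.5228 -0.0342  0.1134] ((0.5227786302566528, -0.034357983618974686), (0.02358982525765896, 0.01768236793577671), 8.200967788696289)
top 0.05 590 [ 0.5222 -0.0343  0.0601] ((0.5215266346931458, -0.03433100879192352), (0.05738294869661331, 0.13580651581287384), 7.420220375061035)
top 0.066 238 [ 0.5221 -0.0335  0.0729] ((0.522635281085968, -0.03221780061721802), (0.06042454019188881, 0.1250540018081665), 7.69377326965332)
scene 0.105 113 [ 0.524  -0.0372  0.1129] ((0.5248952507972717, -0.03658534586429596), (0.024162372574210167, 0.01835426315665245), 8.763089179992676)
scene 0.05 963 [ 0.5217 -0.0402  0.0601] ((0.5239987969398499, -0.036874525249004364), (0.06044383719563484, 0.1380421370267868), 12.682941436767578)
scene 0.066 322 [ 0.5191 -0.0416  0.073 ] ((0.5230475068092346, -0.04398332163691521), (0.09728522598743439, 0.07036590576171875), 75.94729614257812)
```

View pics/crop1.png

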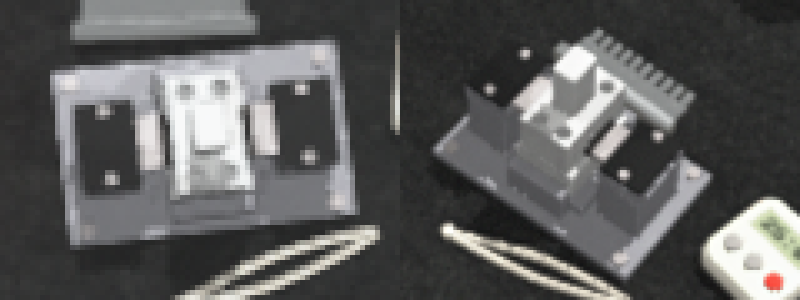

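The crop confirms the plain grey block. Its light web top is at about (210,130) in the left crop and (575,65) in the right, between two black-topped carriers with pale slides. The web is at about (0.523,-0.035) and the dock yaw is about +8°. I now move above it.

Request:
jog_arm:
  steps:
    - {"x":-0.503,"y":-0.504,"rz":-0.923}
    - {"x":-0.503,"y":-0.504,"rz":-0.923}
    - {"x":-0.503,"y":-0.504,"rz":-0.923}
    - {"x":-0.503,"y":-0.504,"rz":-0.923}
    - {"x":-0.503,"y":-0.504,"rz":-0.923}
    - {"x":-0.503,"y":-0.504,"rz":-0.923}
    - {"x":-0.503,"y":-0.504,"rz":-0.923}
    - {"x":-0.503,"y":-0.504,"rz":-0.923}
    - {"x":-0.503,"y":-0.504,"rz":-0.923}
    - {"x":-0.503,"y":-0.504,"rz":-0.923}
    - {"x":-0.503,"y":-0.504,"rz":-0.923}
    - {"x":-0.503,"y":-0.504,"rz":-0.923}

```text
schema error: expected keys x, y, z, rx, ry, rz, jaw
```

All seven keys are needed in every row.

Request:
jog_arm:
  steps:
    - {"x":-0.503,"y":-0.504,"z":0,"rx":0,"ry":0,"rz":-0.923,"jaw":0}
    - {"x":-0.503,"y":-0.504,"z":0,"rx":0,"ry":0,"rz":-0.923,"jaw":0}
    - {"x":-0.503,"y":-0.504,"z":0,"rx":0,"ry":0,"rz":-0.923,"jaw":0}
    - {"x":-0.503,"y":-0.504,"z":0,"rx":0,"ry":0,"rz":-0.923,"jaw":0}
    - {"x":-0.503,"y":-0.504,"z":0,"rx":0,"ry":0,"rz":-0.923,"jaw":0}
    - {"x":-0.503,"y":-0.504,"z":0,"rx":0,"ry":0,"rz":-0.923,"jaw":0}
    - {"x":-0.503,"y":-0.504,"z":0,"rx":0,"ry":0,"rz":-0.923,"jaw":0}
    - {"x":-0.503,"y":-0.504,"z":0,"rx":0,"ry":0,"rz":-0.923,"jaw":0}
    - {"x":-0.503,"y":-0.504,"z":0,"rx":0,"ry":0,"rz":-0.923,"jaw":0}
    - {"x":-0.503,"y":-0.504,"z":0,"rx":0,"ry":0,"rz":-0.923,"jaw":0}
    - {"x":-0.503,"y":-0.504,"z":0,"rx":0,"ry":0,"rz":-0.923,"jaw":0}
    - {"x":-0.503,"y":-0.504,"z":0,"rx":0,"ry":0,"rz":-0.923,"jaw":0}

```text
clock: 1.3
ee_pos: [0.4753, 0.0656, 0.2225]
tool_rot: [180.0, 0.0, -172.3]
contact_force: [1.6, 0.9, 0.4]
opening: 0.0874
gripper_force: 0.0
```

Request:
jog_arm:
  steps:
    - {"x":-0.034,"y":-0.106,"z":0,"rx":0,"ry":0,"rz":0,"jaw":0}
    - {"x":-0.034,"y":-0.106,"z":0,"rx":0,"ry":0,"rz":0,"jaw":0}
    - {"x":-0.034,"y":-0.106,"z":0,"rx":0,"ry":0,"rz":0,"jaw":0}
    - {"x":-0.034,"y":-0.106,"z":0,"rx":0,"ry":0,"rz":0,"jaw":0}
    - {"x":-0.034,"y":-0.106,"z":0,"rx":0,"ry":0,"rz":0,"jaw":0}

```text
clock: 1.8
ee_pos: [0.5224, -0.0313, 0.2221]
tool_rot: [179.9, -0.1, -172.2]
contact_force: [0.8, 1.7, 0.4]
opening: 0.0874
gripper_force: 0.0
```

```bash
python3 - <<'E'
from workcell import env
from h import *
c=env.capture("wrist");cv2.imwrite("pics/w1.png",c["color"])
np.savez("w1.npz",**{k:np.array(v) for k,v in c.items()})
s=env.sense();print(s["ee_pos"],s["tool_rot"],s["joint_pos"])
P=cloud(c);near=(abs(P[...,0]-.523)<.1)&(abs(P[...,1]+.036)<.12)
for lo,hi in((.108,.125),(.055,.067),(.069,.08),(.0,.004)):
    m=near&(P[...,2]>lo)&(P[...,2]<hi);q=P[m]
    if len(q)>3: print(lo,len(q),q.mean(0).round(4),cv2.minAreaRect(q[:,:2].astype(np.float32)))
E
```

```text
[ 0.52237775 -0.03069029  0.22214446] [ 1.79932771e+02 -5.23294088e-02 -1.72137106e+02] [-28.0410601    2.59251058  29.62011221 101.99065329  -1.38084037
  75.8218391   99.75642599]
0.108 593 [ 0.5239 -0.0354  0.1135] ((0.5243995189666748, -0.035035453736782074), (0.023590166121721268, 0.017305349931120872), 7.150213718414307)
0.055 4313 [ 0.5231 -0.0354  0.0606] ((0.5234507322311401, -0.035624757409095764), (0.05705104023218155, 0.136039599776268), 7.287742614746094)
0.069 1479 [ 0.5219 -0.0354  0.0738] ((0.5250768661499023, -0.03514698147773743), (0.0602911077439785, 0.03557092696428299), 7.053651809692383)
0.0 10585 [ 0.5154 -0.03    0.0009] ((0.5229955315589905, -0.036000609397888184), (0.19997039437294006, 0.23995859920978546), 0.004863895010203123)
```

View pics/w1.png

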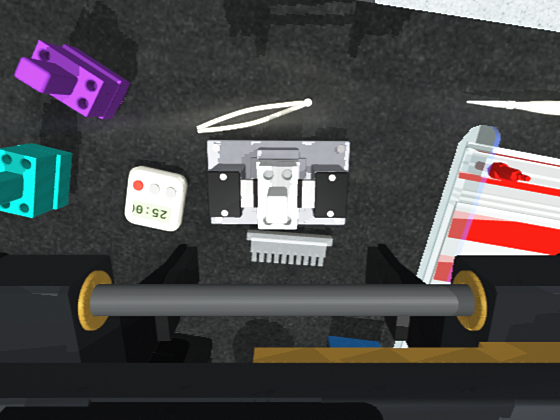

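The wrist picture shows the dock at about (278,185), its web top at (277,207) and the gel comb below it at (290,245). All views agree on the web at about (0.524,-0.035), yaw 7.2°. I align and go halfway down.

Request:
jog_arm:
  steps:
    - {"x":-0.001,"y":-0.005,"z":0.02,"rx":0,"ry":0,"rz":0.022,"jaw":0}
    - {"x":-0.001,"y":-0.005,"z":0.04,"rx":0,"ry":0,"rz":0.022,"jaw":0}
    - {"x":-0.001,"y":-0.005,"z":0.06,"rx":0,"ry":0,"rz":0.022,"jaw":0}
    - {"x":-0.001,"y":-0.005,"z":0.07,"rx":0,"ry":0,"rz":0.022,"jaw":0}
    - {"x":-0.001,"y":-0.005,"z":0.07,"rx":0,"ry":0,"rz":0.022,"jaw":0}
    - {"x":-0.001,"y":-0.005,"z":0.07,"rx":0,"ry":0,"rz":0.022,"jaw":0}
    - {"x":-0.001,"y":-0.005,"z":0.07,"rx":0,"ry":0,"rz":0.022,"jaw":0}

```text
clock: 2.55
ee_pos: [0.5254, -0.0373, 0.1537]
tool_rot: [180.0, 0.1, -172.9]
contact_force: [0.9, 0.2, 0.3]
opening: 0.0869
gripper_force: 0.0
```

```bash
python3 - <<'E'
from workcell import env
from h import *
c=env.capture("wrist");s=env.sense();print(s["ee_pos"],s["tool_rot"],s["joint_vel"].round(2))
P=cloud(c);near=(abs(P[...,0]-.523)<.06)&(abs(P[...,1]+.036)<.09)
for lo,hi in((.108,.125),(.055,.067),(.069,.08)):
    m=near&(P[...,2]>lo)&(P[...,2]<hi);q=P[m]
    if len(q)>3: print(lo,len(q),q.mean(0).round(4),cv2.minAreaRect(q[:,:2].astype(np.float32)))
E
```

```text
[ 0.52539222 -0.037462    0.15369607] [ 1.79991640e+02  1.17177658e-01 -1.72929684e+02] [ 0.16  0.11  0.12  0.24 -0.01 -0.14  0.05]
0.108 1019 [ 0.5237 -0.0353  0.1135] ((0.5245154500007629, -0.03521666303277016), (0.023593226447701454, 0.017344847321510315), 7.131703853607178)
0.055 6606 [ 0.5227 -0.0355  0.0606] ((0.5230236649513245, -0.035371437668800354), (0.05655383691191673, 0.13611428439617157), 7.798844814300537)
0.069 2184 [ 0.5193 -0.036   0.0738] ((0.5249464511871338, -0.03520619124174118), (0.060500942170619965, 0.036022771149873734), 7.350588798522949)
```

Request:
jog_arm:
  steps:
    - {"x":0.001,"y":0.002,"z":0.02,"rx":0,"ry":0,"rz":0,"jaw":0}
    - {"x":0.001,"y":0.002,"z":0.04,"rx":0,"ry":0,"rz":0,"jaw":0}
    - {"x":0.001,"y":0.002,"z":0.055,"rx":0,"ry":0,"rz":0,"jaw":0}
    - {"x":0.001,"y":0.002,"z":0.066,"rx":0,"ry":0,"rz":0,"jaw":0}
    - {"x":0.001,"y":0.002,"z":0.072,"rx":0,"ry":0,"rz":0,"jaw":0}
    - {"x":0.001,"y":0.002,"z":0.074,"rx":0,"ry":0,"rz":0,"jaw":0}
    - {"x":0.001,"y":0.002,"z":0.074,"rx":0,"ry":0,"rz":0,"jaw":0}
    - {"x":0.001,"y":0.002,"z":0.074,"rx":0,"ry":0,"rz":0,"jaw":0}

```text
clock: 3.4
ee_pos: [0.524, -0.0359, 0.0793]
tool_rot: [180.0, 0.1, -173.0]
contact_force: [0.5, -0.3, -0.5]
opening: 0.0867
gripper_force: 0.0
```

Request:
jog_arm:
  steps:
    - {"x":0,"y":0,"z":0,"rx":0,"ry":0,"rz":0,"jaw":0.4}
    - {"x":0,"y":0,"z":0,"rx":0,"ry":0,"rz":0,"jaw":0.6}
    - {"x":0,"y":0,"z":0,"rx":0,"ry":0,"rz":0,"jaw":0.75}
    - {"x":0,"y":0,"z":0,"rx":0,"ry":0,"rz":0,"jaw":0.8}
    - {"x":0,"y":0,"z":0,"rx":0,"ry":0,"rz":0,"jaw":0.9}
    - {"x":0,"y":0,"z":0,"rx":0,"ry":0,"rz":0,"jaw":1}
    - {"x":0,"y":0,"z":0,"rx":0,"ry":0,"rz":0,"jaw":1}
    - {"x":0,"y":0,"z":0,"rx":0,"ry":0,"rz":0,"jaw":1}
    - {"x":0,"y":0,"z":0,"rx":0,"ry":0,"rz":0,"jaw":1}

```text
clock: 4.3
ee_pos: [0.5234, -0.0358, 0.0786]
tool_rot: [180.0, 0.0, -173.0]
contact_force: [0.0, 0.7, -0.7]
opening: 0.0231
gripper_force: 0.0
```

```bash
python3 - <<'E'
from workcell import env
s=env.sense();print({k:(v.round(4) if hasattr(v,'round') else v) for k,v in s.items() if k not in("tau",)})
E
```

```text
{'clock': 4.3, 'joint_pos': array([-26.1482,  10.8725,  29.8673, 111.4851,  -6.2843,  59.2082,
       103.5471]), 'joint_vel': array([ 0.1474, -0.003 , -0.0162, -0.0305,  0.0578, -0.0796, -0.103 ]), 'ee_pos': array([ 0.5234, -0.0358,  0.0786]), 'tool_rot': array([ 1.799948e+02,  3.300000e-03, -1.729524e+02]), 'contact_force': array([ 0.0354,  0.6944, -0.6896]), 'ft_torque': array([ 0.0428,  0.0017, -0.0044]), 'gripper_force': 0.0, 'opening': 0.023058581629642878}
```

Still closing (23 mm), so I give it more time.

Request:
jog_arm:
  steps:
    - {"x":0,"y":0,"z":0,"rx":0,"ry":0,"rz":0,"jaw":1}
    - {"x":0,"y":0,"z":0,"rx":0,"ry":0,"rz":0,"jaw":1}
    - {"x":0,"y":0,"z":0,"rx":0,"ry":0,"rz":0,"jaw":1}
    - {"x":0,"y":0,"z":0,"rx":0,"ry":0,"rz":0,"jaw":1}

```text
clock: 4.7
ee_pos: [0.5234, -0.0359, 0.0786]
tool_rot: [180.0, 0.0, -173.0]
contact_force: [0.2, -0.4, 0.4]
opening: 0.0177
gripper_force: 30.0
```

Gripped: 17.7 mm opening, 30 N, no preload. I raise 2.5 mm, then lean toward +y (tool +rx, +y) about the foot.

Request:
jog_arm:
  steps:
    - {"x":0,"y":0,"z":-0.0013,"rx":0,"ry":0,"rz":0,"jaw":1}
    - {"x":0,"y":0,"z":-0.0025,"rx":0,"ry":0,"rz":0,"jaw":1}
    - {"x":0,"y":0,"z":-0.0025,"rx":0,"ry":0,"rz":0,"jaw":1}
    - {"x":0,"y":0.0025,"z":-0.0025,"rx":0.067,"ry":0,"rz":0,"jaw":1}
    - {"x":0,"y":0.0049,"z":-0.0023,"rx":0.133,"ry":0,"rz":0,"jaw":1}
    - {"x":0,"y":0.0074,"z":-0.0021,"rx":0.2,"ry":0,"rz":0,"jaw":1}
    - {"x":0,"y":0.0098,"z":-0.0018,"rx":0.267,"ry":0,"rz":0,"jaw":1}
    - {"x":0,"y":0.0123,"z":-0.0014,"rx":0.333,"ry":0,"rz":0,"jaw":1}
    - {"x":0,"y":0.0147,"z":-0.001,"rx":0.4,"ry":0,"rz":0,"jaw":1}
    - {"x":0,"y":0.0147,"z":-0.001,"rx":0.4,"ry":0,"rz":0,"jaw":1}
    - {"x":0,"y":0.0147,"z":-0.001,"rx":0.4,"ry":0,"rz":0,"jaw":1}

```text
clock: 5.8
ee_pos: [0.5218, -0.0219, 0.0798]
tool_rot: [-168.0, 0.0, -173.0]
contact_force: [0.3, -2.5, 0.1]
opening: 0.0177
gripper_force: 30.0
```

```bash
python3 - <<'E'
from workcell import env
from h import *
s=env.sense();print({k:(v.round(4) if hasattr(v,'round') else v) for k,v in s.items() if k not in("tau",)})
c=env.capture("scene");cv2.imwrite("pics/s2.png",cv2.resize(c["color"][190:290,225:358],(798,600),interpolation=3))
E
```

```text
{'clock': 5.8, 'joint_pos': array([-35.1899,  10.1038,  28.5759, 113.0596,   8.4402,  58.299 ,
        85.5708]), 'joint_vel': array([ 0.5053,  0.0501,  0.088 ,  0.0306, -0.7558, -0.1427, -0.0894]), 'ee_pos': array([ 0.5218, -0.0219,  0.0798]), 'tool_rot': array([-1.680128e+02,  2.090000e-02, -1.729806e+02]), 'contact_force': array([ 0.298 , -2.5301,  0.0655]), 'ft_torque': array([-0.25  ,  0.0303, -0.0341]), 'gripper_force': 29.991814428940415, 'opening': 0.01768804212227848}
```

View pics/s2.png

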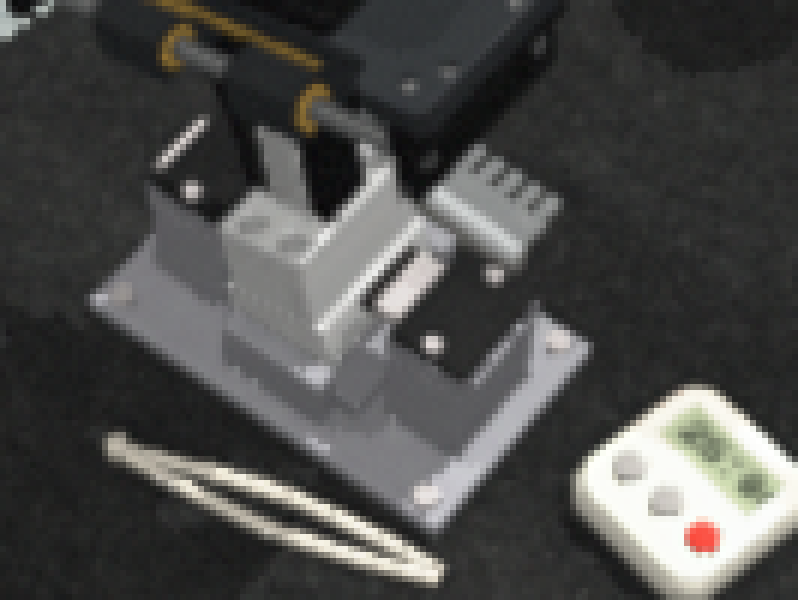

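The picture shows the block leaned toward the +y carrier (top left, about (190,190)), with the -y slide still at (405,285). Tilt is 12° and forces are small. Now I lean to the other side.

Request:
jog_arm:
  steps:
    - {"x":0,"y":-0.005,"z":0.0002,"rx":-0.133,"ry":0,"rz":0,"jaw":1}
    - {"x":0,"y":-0.0099,"z":0.0008,"rx":-0.267,"ry":0,"rz":0,"jaw":1}
    - {"x":0,"y":-0.0147,"z":0.0016,"rx":-0.4,"ry":0,"rz":0,"jaw":1}
    - {"x":0,"y":-0.0183,"z":0.0025,"rx":-0.5,"ry":0,"rz":0,"jaw":1}
    - {"x":0,"y":-0.0218,"z":0.0035,"rx":-0.6,"ry":0,"rz":0,"jaw":1}
    - {"x":0,"y":-0.0241,"z":0.0043,"rx":-0.667,"ry":0,"rz":0,"jaw":1}
    - {"x":0,"y":-0.0265,"z":0.0052,"rx":-0.733,"ry":0,"rz":0,"jaw":1}
    - {"x":0,"y":-0.0288,"z":0.0061,"rx":-0.8,"ry":0,"rz":0,"jaw":1}
    - {"x":0,"y":-0.0288,"z":0.0061,"rx":-0.8,"ry":0,"rz":0,"jaw":1}
    - {"x":0,"y":-0.0288,"z":0.0061,"rx":-0.8,"ry":0,"rz":0,"jaw":1}

```text
clock: 6.85
ee_pos: [0.5257, -0.0494, 0.0797]
tool_rot: [167.9, 0.1, -172.9]
contact_force: [0.3, 2.8, 0.6]
opening: 0.0178
gripper_force: 30.0
```

```bash
python3 - <<'E'
from workcell import env
from h import *
s=env.sense();print({k:(v.round(4) if hasattr(v,'round') else v) for k,v in s.items() if k not in("tau",)})
c=env.capture("scene");cv2.imwrite("pics/s3.png",cv2.resize(c["color"][190:290,225:358],(798,600),interpolation=3))
E
```

```text
{'clock': 6.85, 'joint_pos': array([-16.5206,  14.6333,  30.6063, 108.4814, -20.758 ,  64.7066,
       120.5029]), 'joint_vel': array([-0.6421, -0.2587,  0.0811,  0.2   ,  0.9001, -0.3594, -0.0766]), 'ee_pos': array([ 0.5257, -0.0494,  0.0797]), 'tool_rot': array([ 1.679393e+02,  5.710000e-02, -1.729498e+02]), 'contact_force': array([0.3485, 2.818 , 0.595 ]), 'ft_torque': array([ 0.5493, -0.1089,  0.0105]), 'gripper_force': 29.97454369906336, 'opening': 0.017840745785483197}
```

View pics/s3.png

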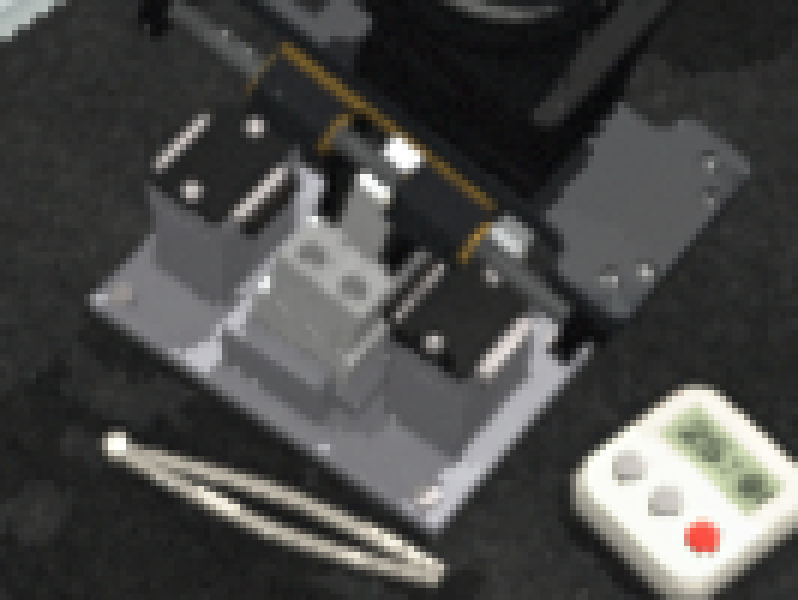

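The block is now leaned toward -y, and both slides stick out at the outer sides of their carriers (pale strips at (180,140) and (505,345)). Both jaws are out, so I go back upright.

Request:
jog_arm:
  steps:
    - {"x":0,"y":0.005,"z":0.0002,"rx":0.133,"ry":0,"rz":0,"jaw":1}
    - {"x":0,"y":0.0099,"z":0.0008,"rx":0.267,"ry":0,"rz":0,"jaw":1}
    - {"x":0,"y":0.0147,"z":0.0016,"rx":0.4,"ry":0,"rz":0,"jaw":1}
    - {"x":0,"y":0.0147,"z":0.0016,"rx":0.4,"ry":0,"rz":0,"jaw":1}
    - {"x":0,"y":0.0147,"z":0.0016,"rx":0.4,"ry":0,"rz":0,"jaw":1}

```text
clock: 7.4
ee_pos: [0.5231, -0.0358, 0.0809]
tool_rot: [179.9, -0.0, -172.9]
contact_force: [0.2, 0.2, -3.0]
opening: 0.0178
gripper_force: 30.0
```

Request:
jog_arm:
  steps:
    - {"x":0,"y":0,"z":-0.004,"rx":0,"ry":0,"rz":0,"jaw":1}
    - {"x":0,"y":0,"z":-0.008,"rx":0,"ry":0,"rz":0,"jaw":1}
    - {"x":0,"y":0,"z":-0.012,"rx":0,"ry":0,"rz":0,"jaw":1}
    - {"x":0,"y":0,"z":-0.016,"rx":0,"ry":0,"rz":0,"jaw":1}
    - {"x":0,"y":0,"z":-0.02,"rx":0,"ry":0,"rz":0,"jaw":1}
    - {"x":0,"y":0,"z":-0.02,"rx":0,"ry":0,"rz":0,"jaw":1}

```text
clock: 8.0
ee_pos: [0.524, -0.036, 0.1019]
tool_rot: [180.0, 0.1, -173.0]
contact_force: [0.5, -0.7, -3.0]
opening: 0.0176
gripper_force: 30.0
```

Only the block's weight shows (3 N), so it is free of the jaws. I lift the rest: the target rise of 90 mm in all leaves about 68 mm.

Request:
jog_arm:
  steps:
    - {"x":0,"y":0,"z":-0.008,"rx":0,"ry":0,"rz":0,"jaw":1}
    - {"x":0,"y":0,"z":-0.018,"rx":0,"ry":0,"rz":0,"jaw":1}
    - {"x":0,"y":0,"z":-0.028,"rx":0,"ry":0,"rz":0,"jaw":1}
    - {"x":0,"y":0,"z":-0.038,"rx":0,"ry":0,"rz":0,"jaw":1}
    - {"x":0,"y":0,"z":-0.048,"rx":0,"ry":0,"rz":0,"jaw":1}
    - {"x":0,"y":0,"z":-0.057,"rx":0,"ry":0,"rz":0,"jaw":1}
    - {"x":0,"y":0,"z":-0.063,"rx":0,"ry":0,"rz":0,"jaw":1}
    - {"x":0,"y":0,"z":-0.067,"rx":0,"ry":0,"rz":0,"jaw":1}
    - {"x":0,"y":0,"z":-0.067,"rx":0,"ry":0,"rz":0,"jaw":1}
    - {"x":0,"y":0,"z":-0.067,"rx":0,"ry":0,"rz":0,"jaw":1}
    - {"x":0,"y":0,"z":-0.067,"rx":0,"ry":0,"rz":0,"jaw":1}
    - {"x":0,"y":0,"z":-0.067,"rx":0,"ry":0,"rz":0,"jaw":1}

```text
clock: 9.2
ee_pos: [0.5231, -0.0359, 0.1676]
tool_rot: [180.0, -0.1, -173.0]
contact_force: [0.0, 0.2, -2.4]
opening: 0.0176
gripper_force: 30.0
```

```bash
python3 - <<'E'
from workcell import env
from h import *
c=env.capture("scene");cv2.imwrite("pics/s4.png",cv2.resize(c["color"][170:290,210:370],(800,600),interpolation=3))
s=env.sense();print(s["clock"],s["ee_pos"],s["tool_rot"],s["joint_vel"].round(2))
P=cloud(c);d=np.radians(7.2);Q=P[...,:2]-[.5242,-.0353]
x=Q@[np.cos(d),np.sin(d)];y=Q@[-np.sin(d),np.cos(d)]
# front faces of foot/lower part: dock x about -26/-30
for n,m in(("foot",abs(x+.026)<.003),("low",abs(x+.030)<.002)):
    m=m&(abs(y)<.024)&(P[...,2]>.07);z=P[...,2][m];print(n,m.sum(),z.min() if m.any() else 0,z.max() if m.any() else 0)
E
```

```text
9.25 [ 0.52319608 -0.03588612  0.1677518 ] [-1.79999807e+02 -3.13959686e-02 -1.72953306e+02] [ 0.01 -0.    0.07 -0.2  -0.04  0.02 -0.09]
foot 905 0.09737472062203309 0.48589691806145624
low 761 0.11149594776408679 0.49167127942096583
```

View pics/s4.png

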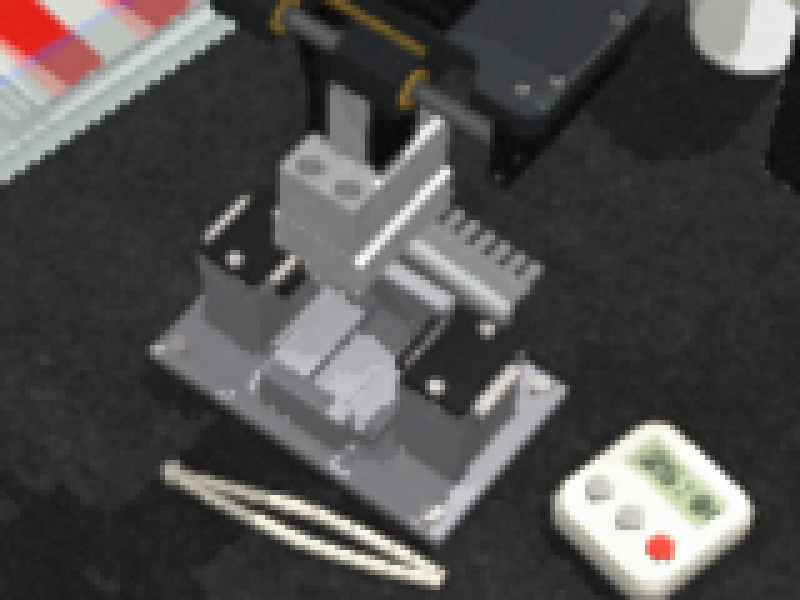

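The picture shows the block held upright at (365,210), clear of the empty dock with both slides pushed out. Its underside is at z ≈ 0.097 m, about 34 mm above the dock top. The other things have not moved, so I hand it in.

```bash
python3 -c "
from workcell import env
print(env.close_job())"
```

```text
the job is handed in; nothing more can be done
None
```

The block was rocked toward both jaws, which pushed both out, then lifted straight up; it was handed in at about 9.3 s, held upright and at rest with its underside about 34 mm above the dock top and the other things left in place (no verdict came back).

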